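# Rock a stuck block out of a dry-block heater

### The job

Slide the heater's red-knobbed keeper fully back off the aluminium block. Then take the block by its orange post and rock it side to side (first one side up, then the other, not a straight pull) until both its sides have come free of the spring catches, and lift it level out of its well. Finish while still holding it level and just clear, two to three centimetres above the heater's top and straight over its well; do not put it down, and leave the other things on the bench where they are.

Things in the scene. Friction and masses are not known exactly. Their poses are not given: they have to be found in the camera images.
- heater: White dry-block heater, 220 x 220 mm, top 70 mm above the bench, fixed, yellow control panel on its front. Origin: centre of its underside. x points from the front to the back, y to the left seen from the front, z up. Its well is 58 (x) by 74 mm (y), centred at x = 30 mm, y = 0, its floor 44 mm above the bench. A spring catch in each y wall holds down that side of the block's foot.
- well_mouth (a point): Centre of the well's mouth, level with the heater's top (x = 30, y = 0, z = 70 mm in the heater's frame). A straight pull on the block needs 35 to 45 N; tilting it by its post along the heater's y, about the foot edge that stays down, takes far less. A tilt of 0.2 to 0.25 rad takes a side past its catch; a gripper clamped on the post must tilt with the block.
- keeper (a joint): Slide of the keeper in m: 0 closed, grows as it slides straight to the heater's front (-x of the heater), end stop at 0.024 (fully back). Starts between 0 and 0.006, rubs with about 2.5 N, stays where it is left. Closed, its tongue covers the block's front top edge and stops the block from rising; it clears the block from 0.013 on.
- keeper_knob (a point): Middle of the keeper's red knob, 16 (x) by 18 mm (y), 30 mm tall, 112 mm above the bench (knob from 96 to 126 mm). It stands on a 5 mm steel plate that slides on the heater's top. With the keeper fully closed it lies at x = -35 mm, y = 0 in the heater's frame.
- block_post (a point): Middle of the block's orange square lifting post, 20 x 20 mm, 50 mm tall, standing on the middle of the block's top; 70 mm above the block's underside; seated, 114 mm above the bench (post from 89 to 139 mm). Block: aluminium, about 0.4 kg, 56 (x) by 58 (y) by 45 mm tall, with a foot 72 mm wide in y; its axes are parallel to the heater's.
- block_foot (a point): Centre of the block's underside (seated: 44 mm above the bench, below the post).
- block_left (a point): On the block's underside, 32 mm to its left (+y), where that side of the foot stands and pivots. Its catch sticks out 4 mm over the foot, rounded below, flat on top: the side lifted by 12 mm snaps past it, and the catch then carries that side 12 mm above the well floor; it cannot drop back.
- block_right (a point): The same on the right (-y) side, 32 mm from the middle, with a like catch.
- beaker: Bystander, leave alone: clear glass beaker, 72 mm wide, 90 mm tall. Origin: centre of its underside.
- bottle: Bystander, leave alone: amber bottle with orange cap, 66 mm wide, 130 mm tall. Origin: centre of its underside.
- jar: Bystander, leave alone: clear jar with red cap, 68 mm wide, 80 mm tall. Origin: centre of its underside.
- tip_box: Bystander, leave alone: white tip box with light blue lid, 120 x 80 x 66 mm. Origin: centre of its underside.
- spare_block: Bystander, leave alone: spare aluminium block without a post, 56 x 72 x 45 mm, standing on the bench. Origin: centre of its underside.
- tube_rack: Bystander, leave alone: blue tube rack, 60 x 150 x 42 mm, with capped tubes to 52 mm. Origin: centre of its underside.
Not all that is in view belongs to the job. Leave any green or yellow look-alike of the part that bears block_post alone.

How it is judged:
By the outcome, as a careful person would: the job done as asked, in the order asked, and still so for the second after the job is handed in, while the arm keeps its last pose, push and grip.
It also fails if it takes over 48 s, if anything falls off the work surface, if the arm or the gripper's body presses on something with over 40 N, if the wrist force passes 120 N, or if a joint passes its speed limit or range.

### The arm

A 7-joint arm with a two-finger parallel gripper is mounted at the origin on the work surface. World frame = base frame: x ahead of the robot, y to its left, z up, the work surface at z = 0. Lengths are in m, angles in rad, forces in N, time in s.
With the tool pointing down it reaches from about 0.35 to 0.9 m from the base axis. Payload 7.2 kg.
Tool frame: the origin (TCP) lies midway between the tips of the shut fingers; the grasp point (between the pads) lies manip.grip_point_offset behind it (manip.grip_point_offset is the distance from the TCP to the grasp point, in m); z points along the fingers, y is the line along which they close (so a half turn about z gives the same grasp; the last joint's range is limited). The gripper opens to 85 mm and grips with 20 to 120 N. Pads are 22 mm wide; open, the fingers measure 114 mm over their backs; the gripper's body (76 mm by 85 mm) begins 54 mm behind the grasp point. The pads swing forward as they close: fully open they stand 13 mm farther back than shut.
Start: joints at [1.16, 0.411, -0.013, 1.596, 0.006, 1.134, -0.082], TCP at [0.21, -0.589, 0.231] pointing down, gripper open.
Joint ranges: [-2.95, 2.95], [-0.29, 1.99], [-1.47, 1.44], [0.14, 2.54], [-1.03, 4.17], [0.13, 1.85], [-2.86, 2.86]. Speed limits (rad/s): [2.39, 2.39, 3.01, 3.01, 3.14, 3.14, 3.14].

### API

Orientations are given as [roll, pitch, yaw] about the fixed x, y, z axes, in that order (R = Rz(yaw) Ry(pitch) Rx(roll)).
In Python, from cell import manip gives the robot as it stands.
- The arm moves only by the tool arm_command, never from a script. Its argument "steps" is one flat list of numbers, 7 for each row, row after row: the turn, a rotation vector about the tool's x, y, z in units of 8 degrees (1.0 is 8 degrees), then the shift along the tool's x, y, z in mm, then the finger opening in mm, from 0 to 85.4. In form: [wx, wy, wz, dx, dy, dz, fingers, wx, wy, wz, dx, dy, dz, fingers, ...]. A call has exactly 5 rows; each row shifts and turns the commanded pose from where the row before left it, along the tool's axes as they then stand; what a row does not reach is not made up. A row lasts 1/10 s, in which the tool goes at most 50 mm and 8.59 degrees, less where a joint would pass 70% of its speed; a pose out of reach is approached as far as the arm can. A call is refused whole if a number of a shift passes 50 or a number of a turn 1, either way. A call with a gripper value outside its range is refused whole. The fingers move at their own pace and stop on an object; the grip force is fixed at half the most. Time passes only in rows, so rows that do not move let the fingers close, or fill a call up. It gives the time, the measured TCP pose, the force, the opening and the grip force at its end, in the units of the state.
- manip.get_obs(): the state, without advancing time (a new reading comes with each control period).
- manip.capture(name): name is "scene" or "top"; returns (picture, depth): 384x512x3 uint8, red, green, blue; 384x512 float32, m along the optical axis (not along the pixel's ray), 0 where there is no reading.
- manip.get_calibration(name): a dict with "intrinsics" (3x3 intrinsics, pixels), "R" (3x3) and "t" (3): a world point X has camera coordinates R X + t. Camera axes: x right, y down, z forward; pixel columns grow to the right and rows downward; lengths in m; the calibration is good to about 2 mm. A picture is of the moment at which its call begins. get_calibration takes no time and is no camera call.
- manip.close_job(): hands the job in; it is judged then, once.
Trained networks look in the newest picture that a camera, given by its name, has taken for a name from the list of things; names that differ only in an ending like _2 or _b are one class to them, and where a whole thing is asked for, a point or a joint stands for the part that bears it (a point fixed in the world has none). Each returns a list of dicts, best first, with "conf" (0 to 1); they miss things now and then, are a little off and sometimes report something else, mostly with a low value. They report only what shows in the picture. A call takes as long as a camera call. They do not tell look-alikes from the thing itself.
- manip.search_frame(target, camera): "bbox" ([left, top, right, bottom] in pixels, round what is visible of it).
The state is a dict: "t": time; "joints": joint angles; "joint_vel": joint speeds; "effort": joint torques, N m; "ee_pos": TCP position; "ee_rot": TCP orientation; "ft_force": force on the tool from outside, world axes, zero at the start; "torque": the same for the moment, N m; "finger_gap": finger opening in m; "grip_force": force on a finger pad.
Only numpy, scipy, OpenCV 4.12 (cv2) and the standard library are available. Lean on these libraries where they do the work, as an engineer would, in place of code of your own. Each camera call takes 0.05 s, during which the arm holds its last target. There are 200 camera calls.

## Working session

There is one attempt and no reset: what is moved stays moved. The work goes in short steps, Python scripts to look and compute and a tool call to move; the robot and the scene stay as the last step left them, time stands still between calls to the robot, and variables do not carry over. Pictures are saved under pics/ and viewed, at most 10 in all, crops included, and the job is handed in when it is done.

Besides the shell and the picture viewer there is one more tool, called after "Emit:" as name(argument=value, ...) on one line, values as JSON. arm_command: Moves the arm, as the interface text tells. Its arguments: {"type":"object","properties":{"steps":{"type":"array"}},"required":["steps"]}

```bash
mkdir -p pics; ls
python3 - <<'E'
from cell import manip
import cv2,numpy as np
for n in("scene","top"):
    im,d=manip.capture(n); cv2.imwrite(f"pics/{n}0.png",im[:,:,::-1]); np.savez(f"{n}0.npz",d=d,im=im)
    c=manip.get_calibration(n); print(n,np.round(c["intrinsics"],1).tolist(),np.round(c["R"],3).tolist(),np.round(c["t"],3))
    for t in("heater","keeper_knob","block_post"):
        print(t,[(np.round(r["bbox"],0).tolist(),round(r["conf"],2)) for r in manip.search_frame(t,n)][:4])
print(manip.grip_point_offset, manip.get_obs())
E
```

```text
pics
scene [[377.9, 0.0, 258.5], [0.0, 377.9, 184.1], [0.0, 0.0, 1.0]] [[-0.669, 0.743, 0.014], [0.569, 0.524, -0.634], [-0.478, -0.416, -0.774]] [ 0.3   -0.279  1.411]
heater [([160.0, 126.0, 257.0, 210.0], 0.6)]
keeper_knob [([201.0, 140.0, 222.0, 158.0], 0.54)]
block_post [([268.0, 166.0, 295.0, 201.0], 0.97), ([236.0, 112.0, 259.0, 138.0], 0.83), ([181.0, 142.0, 210.0, 172.0], 0.73), ([167.0, 111.0, 191.0, 139.0], 0.54)]
top [[393.9, 0.0, 251.7], [0.0, 393.9, 194.6], [0.0, 0.0, 1.0]] [[0.025, -1.0, -0.004], [-0.983, -0.024, -0.179], [0.179, 0.008, -0.984]] [0.091 0.569 0.917]
heater [([291.0, 150.0, 409.0, 265.0], 0.75)]
keeper_knob [([338.0, 195.0, 356.0, 229.0], 0.59)]
block_post [([335.0, 181.0, 369.0, 211.0], 0.89), ([349.0, 284.0, 386.0, 313.0], 0.8), ([243.0, 232.0, 272.0, 259.0], 0.66)]
0.0187 {'t': 0.4, 'joints': array([ 1.15980873,  0.41124268, -0.01268345,  1.59632719,  0.00560134,
        1.13427791, -0.08220035]), 'joint_vel': array([ 3.12066027e-05, -2.54254121e-03, -1.10821837e-03,  2.16015258e-04,
        6.52010392e-04,  8.76001550e-04, -1.12919916e-03]), 'effort': array([-1.40716023e-03, -5.99777484e+01,  6.80283140e-01, -2.99354911e+01,
        1.39743954e-02,  4.23064121e-03, -5.96742188e-05]), 'ee_pos': array([ 0.21002428, -0.58858601,  0.23115646]), 'ee_rot': array([-3.14137419e+00,  2.35065194e-05,  3.42782621e-01]), 'ft_force': array([ 0.31510726, -0.64053801, -0.44957988]), 'torque': array([ 0.02856114,  0.0249247 , -0.03973481]), 'grip_force': 0.0, 'finger_gap': 0.08549858760058951}
```

Run:
```python
import cv2
a=cv2.imread("pics/top0.png")[100:340,200:460]
cv2.imwrite("pics/top0c.png",cv2.resize(a,None,fx=2.4,fy=2.4,interpolation=cv2.INTER_CUBIC))
a=cv2.imread("pics/scene0.png")[80:260,130:350]
cv2.imwrite("pics/scene0c.png",cv2.resize(a,None,fx=3,fy=3,interpolation=cv2.INTER_CUBIC))
```

```text
(no output)
```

View pics/top0c.png

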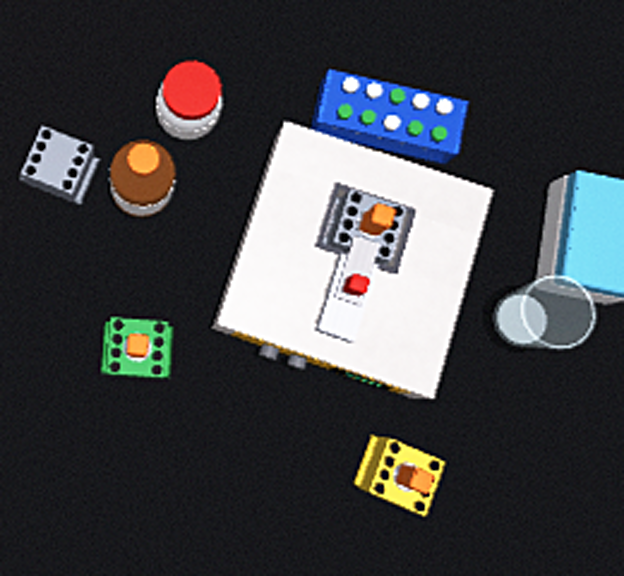

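View pics/scene0c.png

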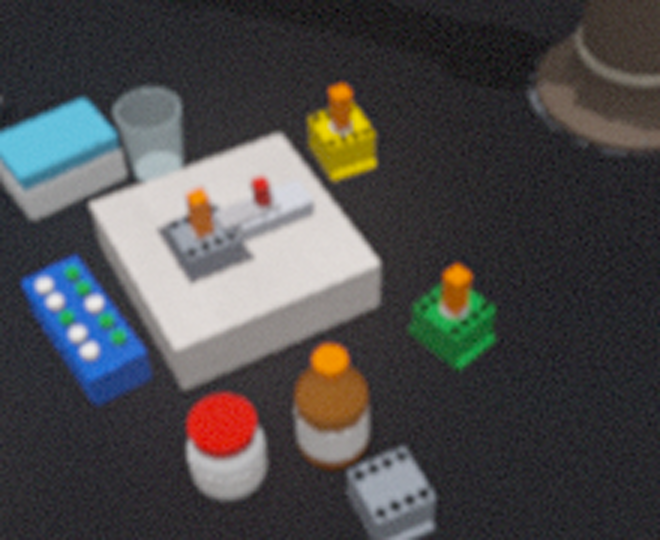

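The top view shows the heater with its post at about full-frame pixel (358,190) and its red knob at (349,218). The front faces the robot. The green (257,243) and yellow (370,298) look-alikes stand off to the side. The scene view agrees.

```bash
cat > h.py <<'E'
from cell import manip
import cv2,numpy as np
from scipy.spatial.transform import Rotation as Ro
def cloud(n,d):
    c=manip.get_calibration(n);K,R,t=[np.asarray(c[k]) for k in("intrinsics","R","t")]
    v,u=np.mgrid[:d.shape[0],:d.shape[1]]
    P=np.stack([(u-K[0,2])/K[0,0]*d,(v-K[1,2])/K[1,1]*d,d],-1)
    P=(P-t)@R; P[d<=0]=np.nan
    return P
E
python3 - <<'E'
from h import *
for n,roi in(("top",(285,140,415,275)),("scene",(155,120,262,215))):
    z=np.load(n+"0.npz");P=cloud(n,z["d"]);im=z["im"].astype(int)
    x0,y0,x1,y1=roi;Q=P[y0:y1,x0:x1].reshape(-1,3);c=im[y0:y1,x0:x1].reshape(-1,3)
    m=(abs(Q[:,2]-.07)<.008)&(c.min(1)>120)
    r=cv2.minAreaRect(Q[m][:,:2].astype(np.float32)*1000);print(n,m.sum(),r,np.median(Q[m][:,2]))
    print(np.round(cv2.boxPoints(r)))
    r_,g,b=c.T
    hi=Q[:,2]>.088
    red=hi&(r_>110)&(g<60)&(b<60); org=hi&(r_>110)&(g>60)&(b<90)&(r_-b>80)
    for k,mm in(("red",red),("org",org)):
        q=Q[mm];print(k,len(q),np.round(np.median(q,0),4),q.min(0).round(3),q.max(0).round(3))
        t=q[q[:,2]>q[:,2].max()-.012];print("  top",len(t),t.mean(0).round(4))
E
```

```text
top 6882 ((531.5870361328125, -154.40771484375), (278.8701477050781, 220.97300720214844), 72.23545837402344) 0.07010494401122774
[[ 384. -253.]
 [ 594. -321.]
 [ 679.  -55.]
 [ 469.   12.]]
red 75 [ 0.5569 -0.1244  0.1254] [ 0.498 -0.16   0.089] [ 0.579 -0.106  0.138]
  top 28 [ 0.5285 -0.1216  0.1293]
org 112 [ 0.5664 -0.1317  0.1377] [ 0.5   -0.158  0.088] [ 0.578 -0.108  0.144]
  top 77 [ 0.5686 -0.1353  0.1386]
scene 3205 ((527.238037109375, -176.23963928222656), (330.4128112792969, 220.80987548828125), 72.00364685058594) 0.0692964062758828
[[ 371. -299.]
 [ 581. -367.]
 [ 683.  -53.]
 [ 473.   15.]]
red 22 [ 0.5131 -0.1091  0.1207] [ 0.506 -0.117  0.105] [ 0.518 -0.107  0.126]
  top 17 [ 0.5127 -0.1105  0.1215]
org 385 [0.6242 0.0897 0.1102] [ 0.508 -0.141  0.088] [0.65  0.117 0.141]
  top 88 [0.6061 0.0092 0.1326]
```

Emit:
arm_command(steps=[0, 0, 0.94, 36, -33, 0, 85, 0, 0, 0.94, 31, -37, 0, 85, 0, 0, 0.94, 26, -41, 0, 85, 0, 0, 0.94, 21, -44, 0, 70, 0, 0, 0.94, 15, -46, 0, 60])

```text
t: 0.9
ee_pos: [0.3245, -0.3737, 0.2315]
ee_rot: [3.141, -0.001, -0.315]
ft_force: [0.2, 0.6, 0.3]
finger_gap: 0.0604
grip_force: 0.0
```

```bash
cat >> h.py <<'E'
YAW=np.deg2rad(-18.0); HX=np.array([np.cos(YAW),np.sin(YAW),0]); HY=np.array([-np.sin(YAW),np.cos(YAW),0])
WELL=np.array([.5686,-.1353,.07]); H0=WELL-.03*HX-[0,0,.07]
def to_heater(p): q=np.asarray(p)-H0; return np.array([q@HX,q@HY,q[2]])*1000
def rel(hx,hy,z,yaw=YAW):
    o=manip.get_obs(); R=Ro.from_euler("xyz",o["ee_rot"]); T=H0+HX*hx/1000+HY*hy/1000; T[2]=z/1000
    Rt=Ro.from_euler("xyz",[np.pi,0,yaw]); w=np.rad2deg((R.inv()*Rt).as_rotvec())/8
    print("t",round(o["t"],2),"heater-frame TCP",to_heater(o["ee_pos"]).round(1),"shift",(R.inv().apply(T-o["ee_pos"])*1000).round(1),"turn",w.round(2))
    print("gap",round(o["finger_gap"],4),"grip",o["grip_force"],"F",np.round(o["ft_force"],1))
E
python3 - <<'E'
from h import *
rel(-38,0,150)
im,d=manip.capture("top");P=cloud("top",d);I=im.astype(int)
m=(I[...,0]>90)&(I[...,1]<60)&(I[...,2]<60);m[:190]=0;m[240:]=0;m[:,:330]=0;m[:,375:]=0
for v,u in np.argwhere(m): print(v,u,to_heater(P[v,u]).round(0),I[v,u])
E
```

```text
t 0.9 heater-frame TCP [-128.5 -302.1  231.5] shift [  90.1 -302.3   81.5] turn [ 0.   -0.   -0.01]
gap 0.0604 grip 0.0 F [0.2 0.6 0.3]
190 354 [ 25.   9. 135.] [118  49  16]
191 352 [ 27.  10. 115.] [137  58  17]
191 353 [ 24.  10. 128.] [138  58  20]
192 351 [ 26.  10. 106.] [134  58  16]
192 354 [ 21.   8. 136.] [119  55  21]
193 352 [ 21.   9. 119.] [133  56  16]
193 354 [ 21.   6. 128.] [128  59  22]
193 355 [ 21.   4. 129.] [128  58  25]
193 356 [ 20.   4. 136.] [132  58  21]
194 351 [ 21.   8. 108.] [130  52   8]
194 352 [ 20.   8. 115.] [130  58  21]
194 355 [ 21.   2. 123.] [129  58  22]
194 357 [ 21.  -1. 128.] [123  57  21]
194 358 [ 20.  -2. 134.] [124  55  19]
194 359 [ 20.  -4. 135.] [129  55  15]
195 350 [21.  8. 98.] [126  54  18]
195 351 [ 21.   6. 101.] [129  50   8]
195 352 [ 21.   5. 105.] [128  55  15]
195 353 [ 20.   3. 108.] [131  58  18]
195 354 [ 21.   2. 111.] [129  57  17]
195 355 [ 20.   0. 115.] [130  57  21]
195 357 [ 21.  -3. 120.] [126  53  15]
195 358 [ 20.  -4. 124.] [124  54  15]
195 359 [ 21.  -6. 125.] [121  46   5]
195 360 [ 20.  -8. 129.] [120  
[... 1851 characters left out ...]
.] [100  21  16]
220 344 [-43.   7. 114.] [98  3  0]
220 345 [-43.   6. 120.] [98 12  9]
220 346 [-43.   5. 124.] [141  16  16]
220 347 [-43.   3. 125.] [207  36  36]
220 348 [-42.   1. 125.] [247  50  45]
220 349 [-41.  -2. 122.] [254  58  56]
220 351 [-39.  -6. 123.] [251  57  51]
220 352 [-39.  -8. 125.] [232  13   5]
221 344 [-44.   5. 106.] [94  1  1]
221 345 [-44.   4. 111.] [93  0  0]
221 346 [-43.   2. 112.] [94  3  0]
221 347 [-44.   1. 118.] [103  12  11]
221 348 [-44.  -1. 121.] [107  13   7]
221 349 [-43.  -2. 124.] [144  16  10]
221 350 [-43.  -4. 127.] [216  24  19]
221 351 [-42.  -6. 126.] [243  22  17]
221 352 [-42.  -8. 127.] [233  57  57]
222 346 [-44.  -1. 102.] [95 26 27]
```

Emit:
arm_command(steps=[0, 0, 0, 12, -46, 0, 60, 0, 0, 0, 12, -46, 0, 60, 0, 0, 0, 12, -46, 0, 60, 0, 0, 0, 12, -46, 0, 60, 0, 0, 0, 12, -46, 0, 60])

```text
t: 1.45
ee_pos: [0.4519, -0.1734, 0.2317]
ee_rot: [3.141, -0.001, -0.31]
ft_force: [1.2, -0.4, 0.4]
finger_gap: 0.0598
grip_force: 0.0
```

Emit:
arm_command(steps=[0, 0, 0, 13, -36, 15, 55, 0, 0, 0, 12, -36, 30, 50, 0, 0, 0, 3, 0, 36, 50, 0, 0, 0, 0, 0, 30, 50, 0, 0, 0, 0, 0, 20, 50])

```text
t: 1.95
ee_pos: [0.499, -0.1145, 0.0981]
ee_rot: [3.141, 0.002, -0.308]
ft_force: [0.6, -0.4, -0.2]
finger_gap: 0.05
grip_force: 0.0
```

Run:
```python
from h import *
rel(-38,0,94)
```

```text
t 1.95 heater-frame TCP [-42.7  -1.7  98.1] shift [ 4.7 -1.7  4.1] turn [0.   0.02 0.04]
gap 0.05 grip 0.0 F [ 0.6 -0.4 -0.2]
```

Emit:
arm_command(steps=[0, 0, 0.03, 3, -1.7, 2, 40, 0, 0, 0, 0, 0, 0, 10, 0, 0, 0, 0, 0, 0, 10, 0, 0, 0, 0, 0, 0, 10, 0, 0, 0, 0, 0, 0, 10])

```text
t: 2.45
ee_pos: [0.5036, -0.1154, 0.0994]
ee_rot: [3.141, -0.002, -0.315]
ft_force: [-1.1, -5.2, -0.8]
finger_gap: 0.0167
grip_force: 59.6
```

Emit:
arm_command(steps=[0, 0, 0, -5, 0, 0, 10, 0, 0, 0, -5, 0, 0, 10, 0, 0, 0, -5, 0, 0, 10, 0, 0, 0, -5, 0, 0, 10, 0, 0, 0, 0, 0, 0, 10])

```text
t: 2.95
ee_pos: [0.484, -0.1091, 0.0994]
ee_rot: [3.141, -0.002, -0.315]
ft_force: [-2.4, -4.3, 1.6]
finger_gap: 0.0167
grip_force: 59.9
```

Run:
```python
from h import *
rel(-38,0,94)
```

```text
t 2.95 heater-frame TCP [-58.5  -1.2  99.4] shift [20.5 -1.2  5.4] turn [ 0.01 -0.01 -0.01]
gap 0.0167 grip 59.89345729351044 F [-2.4 -4.3  1.6]
```

Keep going in small steps to the end stop.

Emit:
arm_command(steps=[0, 0, 0, -1.5, 0, 0, 10, 0, 0, 0, -1.5, 0, 0, 10, 0, 0, 0, -1, 0, 0, 10, 0, 0, 0, -1, 0, 0, 10, 0, 0, 0, 0, 0, 0, 10])

```text
t: 3.45
ee_pos: [0.4817, -0.1083, 0.0994]
ee_rot: [3.141, -0.006, -0.315]
ft_force: [7.2, -8.4, -7.9]
finger_gap: 0.0168
grip_force: 59.0
```

Run:
```python
from h import *
rel(-38,0,94)
```

```text
t 3.45 heater-frame TCP [-60.9  -1.2  99.4] shift [22.9 -1.2  5.5] turn [ 0.   -0.04 -0.01]
gap 0.0168 grip 58.97390305995941 F [ 7.2 -8.4 -7.9]
```

Emit:
arm_command(steps=[0, 0, 0, 1, 0, 0, 30, 0, 0, 0, 0, 0, 0, 55, 0, 0, 0, 0, 0, -10, 60, 0, 0, 0, 0, 0, -35, 60, 0, 0, 0, 0, 0, -35, 60])

```text
t: 3.95
ee_pos: [0.4797, -0.106, 0.1796]
ee_rot: [-3.141, 0.002, -0.313]
ft_force: [1.3, 0.1, -0.6]
finger_gap: 0.0596
grip_force: 0.0
```

Run:
```python
from h import *
rel(30,0,97)
im,d=manip.capture("top");P=cloud("top",d)
I=im.astype(int);r,g,b=I[...,0],I[...,1],I[...,2]
Q=P.reshape(-1,3);H=np.array([to_heater(p) for p in Q]);c=I.reshape(-1,3)
m=(H[:,2]>122)&(H[:,2]<130)&(c[:,0]>120)&(c[:,1]<90)&(c[:,2]<90)&(abs(H[:,1])<15)&(H[:,0]<0)
print(m.sum(),H[m].min(0) if m.any() else'',H[m].max(0) if m.any() else '',H[m].mean(0) if m.any() else '')
m=(H[:,2]>134)&(H[:,2]<143)&(c[:,0]>180)&(abs(H[:,1])<20)&(abs(H[:,0]-30)<20)
print(m.sum(),H[m].mean(0) if m.any() else '')
cv2.imwrite("pics/a.png",cv2.resize(im[140:280,280:420,::-1],None,fx=4,fy=4))
```

```text
t 3.95 heater-frame TCP [-63.6   0.4 179.6] shift [93.8  0.5 82.5] turn [-0.    0.01  0.01]
gap 0.0596 grip 0.0 F [ 1.3  0.1 -0.6]
21 [-65.74845751  -9.18668307 122.38707203] [-60.85547752   8.36453922 128.79011943] [-63.19103849  -0.24541689 125.57599057]
68 [ 29.80395454   0.29525171 138.81223635]
```

View pics/a.png

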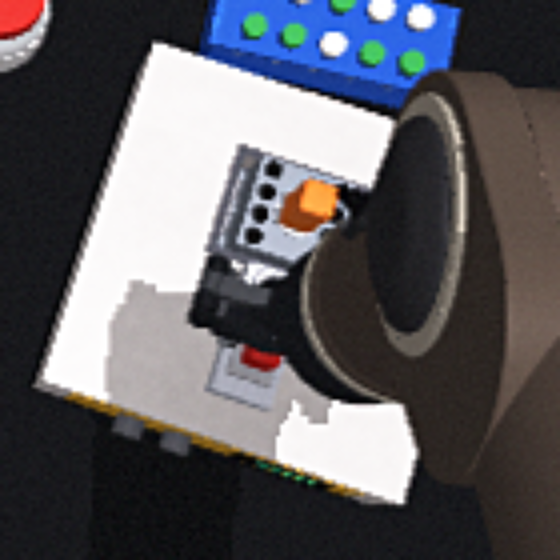

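The picture shows the keeper pulled to the front (red knob at crop (262,356)), clear of the block. The orange post is at (317,200). Next I go over the post and down.

Emit:
arm_command(steps=[0, 0, 0, 40, 0, 0, 60, 0, 0, 0, 40, 0, 0, 55, 0, 0, 0, 14, 0.5, 20, 50, 0, 0, 0, 0, 0, 32, 50, 0, 0, 0, 0, 0, 25, 50])

```text
t: 4.5
ee_pos: [0.5698, -0.1358, 0.1006]
ee_rot: [-3.141, -0.0, -0.314]
ft_force: [-0.5, -1.1, -0.1]
finger_gap: 0.0499
grip_force: 0.0
```

Run:
```python
from h import *
rel(30,0,97)
```

```text
t 4.5 heater-frame TCP [ 3.130e+01 -1.000e-01  1.006e+02] shift [-1.3 -0.1  3.6] turn [-0. -0.  0.]
gap 0.0499 grip 0.0 F [-0.5 -1.1 -0.1]
```

Emit:
arm_command(steps=[0, 0, 0, -1, 0, 1, 40, 0, 0, 0, 0, 0, 0, 10, 0, 0, 0, 0, 0, 0, 10, 0, 0, 0, 0, 0, 0, 10, 0, 0, 0, 0, 0, 0, 10])

```text
t: 5.0
ee_pos: [0.5689, -0.1365, 0.1018]
ee_rot: [3.141, -0.002, -0.315]
ft_force: [-3.3, -1.5, 6.0]
finger_gap: 0.0195
grip_force: 61.6
```

Run:
```python
from h import *
rel(30,0,97)
```

```text
t 5.0 heater-frame TCP [ 30.7  -1.  101.8] shift [-0.7 -1.   4.8] turn [ 0.   -0.01 -0.  ]
gap 0.0195 grip 61.56496524810791 F [-3.3 -1.5  6. ]
```

Emit:
arm_command(steps=[0.3, 0, 0, 0, 2.45, -1.3, 10, 0.3, 0, 0, 0, 2.45, -1.3, 10, 0.3, 0, 0, 0, 2.45, -1.3, 10, 0.3, 0, 0, 0, 2.45, -1.3, 10, 0.3, 0, 0, 0, 2.45, -1.3, 10])

```text
t: 5.5
ee_pos: [0.5652, -0.1482, 0.1076]
ee_rot: [-2.931, -0.002, -0.314]
ft_force: [-3.2, 1.7, 4.1]
finger_gap: 0.0193
grip_force: 62.5
```

```bash
cat >> h.py <<'E'
Z0=np.array([30.7,-1.0,101.8])  # TCP (heater frame) at grasp, block seated, tool upright
def block():
    o=manip.get_obs(); R=Ro.from_euler("xyz",o["ee_rot"]); H=Ro.from_euler("z",YAW)
    D=H.inv()*R*Ro.from_euler("xyz",[np.pi,0,0]).inv()
    print("t",round(o["t"],2),"tilt xyz",D.as_rotvec().round(3),"F",np.round(H.inv().apply(o["ft_force"]),1),"gap",round(o["finger_gap"],4),round(o["grip_force"]))
    for n,p in(("left",[30,32,44]),("right",[30,-32,44]),("foot",[30,0,44]),):
        print(n,(to_heater(o["ee_pos"])+D.apply(np.array(p)-Z0)).round(1))
E
python3 -c "from h import *;block()"
```

```text
t 5.5 tilt xyz [ 0.211 -0.002  0.   ] F [-3.6  0.6  4.1] gap 0.0193 62
left [30.2 31.  58. ]
right [ 30.2 -31.6  44.6]
foot [30.2 -0.3 51.3]
```

Emit:
arm_command(steps=[0.2, 0, 0, 0, 1.7, -0.9, 10, 0, 0, 0, 0, 0, 0, 10, -0.2, 0, 0, 0, -1.7, 0.9, 10, -0.2, 0, 0, 0, -1.7, 0.9, 10, 0, 0, 0, 0, 0, 0, 10])

```text
t: 6.0
ee_pos: [0.5659, -0.1461, 0.1069]
ee_rot: [-2.961, -0.002, -0.313]
ft_force: [-3.2, -0.7, 8.1]
finger_gap: 0.0195
grip_force: 62.8
```

```bash
python3 -c "
from h import *;block();o=manip.get_obs();print(o['torque'])
im,d=manip.capture('scene');cv2.imwrite('pics/b.png',cv2.resize(im[110:220,150:270,::-1],None,fx=5,fy=5))"
```

```text
t 6.0 tilt xyz [ 0.18  -0.002  0.001] F [-2.8 -1.7  8.1] gap 0.0195 63
left [30.1 31.8 55.9]
right [ 30.3 -31.2  44.4]
foot [30.2  0.3 50.2]
[-0.27823138  0.9202689   0.04339564]
```

View pics/b.png

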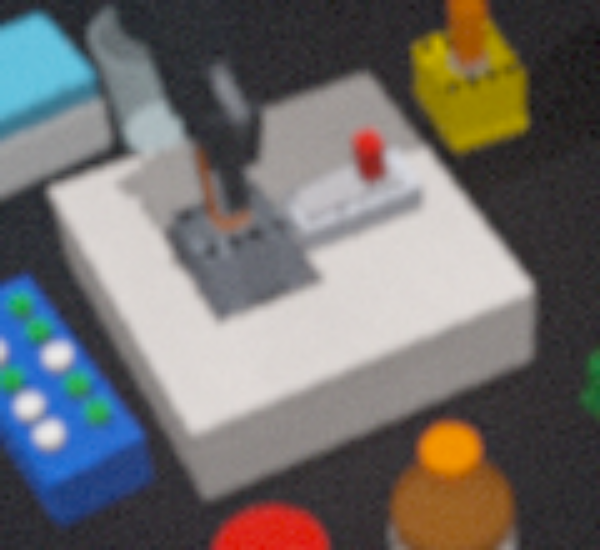

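The block tilts with the gripper, its left side up (crop (225,265)), and the knob is back at (370,155). The measured left foot is 12 mm up, resting on its catch. Now I rock it about that side.

Emit:
arm_command(steps=[-0.3, 0, 0, 0, -2.46, -1.34, 10, -0.3, 0, 0, 0, -2.46, -1.34, 10, -0.3, 0, 0, 0, -2.46, -1.34, 10, -0.3, 0, 0, 0, -2.46, -1.34, 10, -0.3, 0, 0, 0, -2.46, -1.34, 10])

```text
t: 6.55
ee_pos: [0.569, -0.1347, 0.1129]
ee_rot: [3.113, -0.0, -0.314]
ft_force: [0.8, -0.1, -5.0]
finger_gap: 0.0194
grip_force: 62.7
```

```bash
python3 -c "from h import *;block()"
```

```text
t 6.55 tilt xyz [-0.028 -0.     0.   ] F [ 0.8  0.2 -5. ] gap 0.0194 63
left [29.5 32.  54.2]
right [ 29.5 -32.   56. ]
foot [29.5  0.  55.1]
```

Emit:
arm_command(steps=[-0.3, 0, 0, 0, -2.46, -1.34, 10, -0.25, 0, 0, 0, -2.05, -1.12, 10, -0.15, 0, 0, 0, -1.2, -0.7, 10, 0, 0, 0, 0, 0, 0, 10, 0, 0, 0, 0, 0, 0, 10])

```text
t: 7.05
ee_pos: [0.5703, -0.1306, 0.1162]
ee_rot: [3.015, 0.0, -0.314]
ft_force: [-1.8, -3.9, 0.0]
finger_gap: 0.0189
grip_force: 63.2
```

```bash
python3 -c "from h import *;block()"
```

```text
t 7.05 tilt xyz [-0.127  0.    -0.   ] F [-0.5 -4.3  0. ] gap 0.0189 63
left [29.5 30.4 54.7]
right [ 29.5 -33.1  62.8]
foot [29.5 -1.3 58.7]
```

Emit:
arm_command(steps=[0.3, 0, 0, 0, 2.2, -1, 10, 0.3, 0, 0, 0, 2.1, -1, 10, 0.31, 0, 0, 0, 2.1, -1, 10, 0, 0, 0, 0, 0, 0, 10, 0, 0, 0, 0, 0, 0, 10])

```text
t: 7.55
ee_pos: [0.5687, -0.1354, 0.1193]
ee_rot: [-3.14, 0.0, -0.315]
ft_force: [-0.8, -3.2, -3.0]
finger_gap: 0.0196
grip_force: 62.8
```

```bash
python3 -c "from h import *;block()"
```

```text
t 7.55 tilt xyz [ 0.001  0.    -0.   ] F [ 0.3 -3.3 -3. ] gap 0.0196 63
left [29.4 33.  61.6]
right [ 29.4 -31.   61.5]
foot [29.4  1.  61.5]
```

Emit:
arm_command(steps=[0, 0, 0, 0, 0.7, -2, 10, 0, 0, 0, 0, 0, -3, 10, 0, 0, 0, 0, 0, -3, 10, 0, 0, 0, 0, 0, -3, 10, 0, 0, 0, 0, 0, 0, 10])

```text
t: 8.05
ee_pos: [0.569, -0.1357, 0.1312]
ee_rot: [-3.14, -0.001, -0.314]
ft_force: [-0.1, -0.1, -4.6]
finger_gap: 0.0191
grip_force: 62.7
```

```bash
python3 -c "
from h import *;block()
im,d=manip.capture('scene');cv2.imwrite('pics/c.png',cv2.resize(im[110:220,150:270,::-1],None,fx=5,fy=5))"
```

```text
t 8.05 tilt xyz [ 0.002 -0.001  0.001] F [-0.1 -0.2 -4.6] gap 0.0191 63
left [29.8 32.9 73.4]
right [ 29.9 -31.1  73.3]
foot [29.9  0.9 73.4]
```

View pics/c.png

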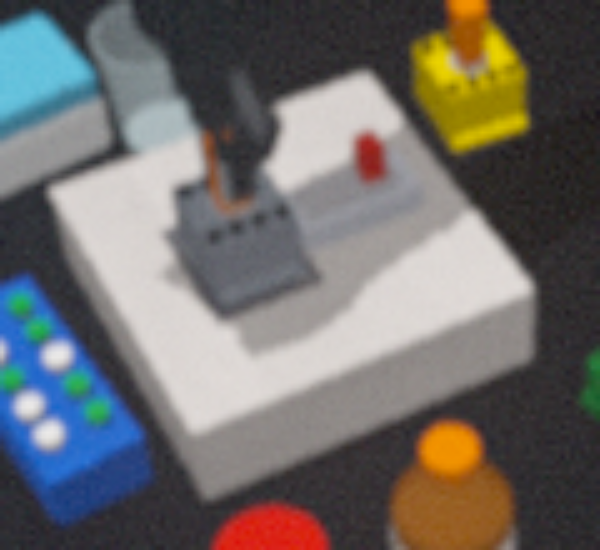

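The block is free and hanging level, its foot just above the heater's top (front foot edge at about crop (270,295)). The wrist carries only its weight. I lift to the final height.

Emit:
arm_command(steps=[0, 0, 0, 0, 0, -8, 10, 0, 0, 0, 0, 0.5, -8, 10, 0, 0, 0, 0, 0, -5, 10, 0, 0, 0, 0, 0, 0, 10, 0, 0, 0, 0, 0, 0, 10])

```text
t: 8.6
ee_pos: [0.5684, -0.1367, 0.1517]
ee_rot: [-3.14, -0.0, -0.314]
ft_force: [-0.8, -0.1, -4.1]
finger_gap: 0.0195
grip_force: 62.8
```

Run:
```python
from h import *
block()
im,d=manip.capture('scene');P=cloud('scene',d);H=np.array([to_heater(p) for p in P.reshape(-1,3)]);c=im.reshape(-1,3).astype(int)
g=(c.max(1)-c.min(1)<45)&(c.max(1)>45)&(H[:,2]>85)&(H[:,2]<150)&(abs(H[:,0]-30)<32)&(abs(H[:,1])<40)
q=H[g];h,e=np.histogram(q[:,2],np.arange(85,152,3));print(list(zip(e[:-1],h)))
t=q[(q[:,2]>132)&(q[:,2]<146)];A=np.c_[t[:,:2],np.ones(len(t))]
for _ in range(4):
    s=np.linalg.lstsq(A,t[:,2],rcond=None)[0];k=abs(A@s-t[:,2])<2.5;A,t=A[k],t[k]
print('top plane slopes',s[:2],'z@well',s@[30,0,1],len(t),t.min(0),t.max(0))
lo=q[q[:,2]<97];print('lowest',np.sort(lo[:,2])[:15].round(1))
r=(H[:,2]>100)&(H[:,2]<130)&(c[:,0]>110)&(c[:,1]<70)&(c[:,2]<70)&(H[:,0]<0)&(H[:,0]>-90)&(abs(H[:,1])<20)
print('knob',r.sum(),H[r].min(0),H[r].max(0))
cv2.imwrite('pics/d.png',cv2.resize(im[110:220,150:270,::-1],None,fx=5,fy=5))
```

```text
t 8.6 tilt xyz [ 0.001 -0.    -0.   ] F [-0.7 -0.4 -4.1] gap 0.0195 63
left [29.5 31.7 93.9]
right [ 29.5 -32.3  93.8]
foot [29.5 -0.3 93.9]
[(np.int64(85), np.int64(0)), (np.int64(88), np.int64(0)), (np.int64(91), np.int64(9)), (np.int64(94), np.int64(14)), (np.int64(97), np.int64(32)), (np.int64(100), np.int64(31)), (np.int64(103), np.int64(18)), (np.int64(106), np.int64(16)), (np.int64(109), np.int64(16)), (np.int64(112), np.int64(17)), (np.int64(115), np.int64(22)), (np.int64(118), np.int64(15)), (np.int64(121), np.int64(17)), (np.int64(124), np.int64(19)), (np.int64(127), np.int64(16)), (np.int64(130), np.int64(19)), (np.int64(133), np.int64(35)), (np.int64(136), np.int64(115)), (np.int64(139), np.int64(73)), (np.int64(142), np.int64(4)), (np.int64(145), np.int64(0)), (np.int64(148), np.int64(0))]
top plane slopes [-0.00339456 -0.01175495] z@well 138.42067997214855 174 [  5.01068279 -28.0223053  135.67072715] [ 60.9445791   31.13586307 140.44484785]
lowest [91.5 92.  92.6 92.8 92.9 93.1 93.4 93.7 93.9 94.6 94.9 95.3 95.4 95.4
 95.5]
knob 31 [-60.06253943   0.26141734 103.45865027] [-46.69236646  10.65596277 127.13551001]
```

View pics/d.png

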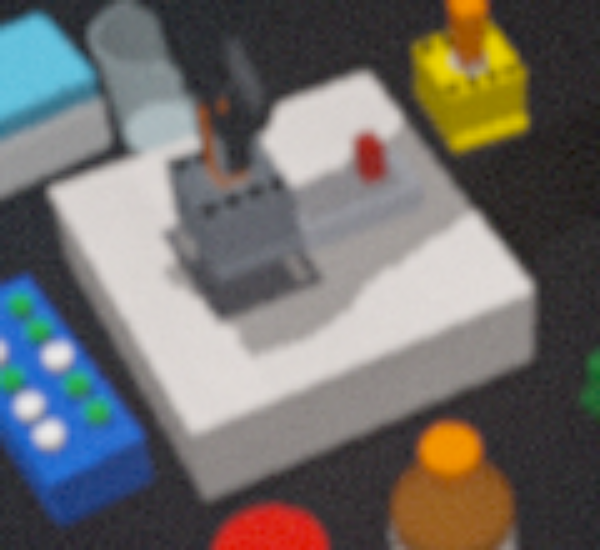

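The block hangs level over its well, with its top at 138.4 mm, so the underside is about 23.4 mm above the heater. The knob at (370,155) has stayed fully back. One small raise to the middle of the band, then I hand in.

Emit:
arm_command(steps=[0, 0, 0, 0, 0, -1.5, 10, 0, 0, 0, 0, 0, 0, 10, 0, 0, 0, 0, 0, 0, 10, 0, 0, 0, 0, 0, 0, 10, 0, 0, 0, 0, 0, 0, 10])

```text
t: 9.15
ee_pos: [0.5683, -0.1366, 0.1529]
ee_rot: [-3.14, 0.0, -0.314]
ft_force: [0.3, 0.1, -5.6]
finger_gap: 0.0193
grip_force: 62.8
```

```bash
python3 -c "from h import *;block();print(manip.close_job())"
```

```text
t 9.15 tilt xyz [0.001 0.    0.   ] F [ 0.2  0.2 -5.6] gap 0.0193 63
left [29.4 31.7 95.1]
right [ 29.4 -32.3  95. ]
foot [29.4 -0.3 95.1]
the job is handed in; nothing more can be done
None
```

The job is handed in at 9.2 s (verdict not shown): I slid the keeper back to its end stop and rocked the block free on both sides, and the arm now holds it level, about 25 mm above the heater's top over its well.

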